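# Reset the covered service counter

### The job

The drum has been changed, so reset the sander's service counter: lift the loose lid off the tilted round counter head by its knob and set it gently down flat on the bench, knob up. Then take the stylus from its wooden stand, push the recessed reset button at the bottom of the hole fully in with its tip, and put the stylus gently back upright in its stand. Leave the lid off, and do not disturb the cork block, the timber offcut or the spare drum.

Things in the scene. Friction and masses are not known exactly. Their poses are not given: they have to be found in the camera images.
- housing: the service counter, fixed: dark steel foot plate 130 x 142 x 10 mm with two upright cheeks at y = -65 and +65 mm that reach z = 79 mm and carry a round grey head. Origin: centre of the foot's underside; its front, to which the head leans, faces -x.
- head: round grey pot fixed in the housing, 116 mm outside, wall 4.5 mm, tipped 35 degrees towards the housing's front. Origin: centre of its underside; z is the pot's axis, out of its open mouth; rim at z = 60 mm. Inside, a square grey panel (71 mm) has its face at z = 38 mm, with a small dark display and, in the centre, the reset button's hole.
- hole_mouth (a point): centre of the mouth of the reset button's hole, in the panel's face, 22 mm below the rim of the head; the hole is round, 14 mm in diameter; z axis along the hole, pointing out.
- button_top (a point): centre of the top of the white reset button (11 mm in diameter), 19 mm below the hole's mouth when not pressed; moves with the button.
- reset_button (a joint): travel of the reset button in m: 0 = out, 0.005 = fully pressed; the spring resists with 2.5 N at first and 5 N when fully in, and returns it.
- lid: loose aluminium lid, about 120 g: spigot 99 mm in diameter, 8 mm deep, inside the head's rim; flange 118 mm in diameter, 5 mm thick, resting on the rim; round black knob in the middle. Origin: centre of the spigot's underside; z axis up through the knob. Starts on the head. Laid flat it stands on the spigot, its origin at bench height (z = 0).
- knob (a point): grip point on the axis of the lid's knob, 36 mm above the lid's origin and 23 mm above the flange's top face; the knob is a cylinder 24 mm in diameter whose top is 11 mm above this point.
- stand: wooden stand of the stylus, fixed, 60 x 60 mm, 88 mm high, on a foot 84 x 84 x 6 mm, with an upright through hole 14 mm in diameter in its centre. Origin: centre of its underside.
- stylus: stylus, 134 mm long, 50 g, upright in the stand: steel shank 6 mm in diameter, 80 mm long; collar 24 mm in diameter, 4 mm thick, resting on the stand's top; black round handle 14 mm in diameter, 50 mm long. Origin: the shank's tip; z axis towards the handle's end (at 134 mm). In the stand its tip is 8 mm above the bench.
- stylus_tip (a point): tip of the stylus's shank (the stylus's origin).
- stylus_grip (a point): grip point on the axis of the stylus's handle, 111 mm from the tip and 23 mm below the handle's end.
- cork_block: bystander: brown sanding block 64 x 110 x 36 mm, loose; origin: centre of its underside.
- offcut: bystander: small pale timber offcut 22 x 45 x 22 mm, loose; origin: centre of its underside.
- spare_drum: bystander: upright spare sanding drum 38 mm in diameter, 82 mm high, loose; origin: centre of its underside.

How it is judged:
On the way, in this order (a step that is already met when the one before it is completed fails the run):
1. the lid lies flat on the bench, knob up, released and at rest (height (world z) of lid between -0.006 and 0.006 m and angle between lid's own z axis and vertical below 0.09 rad and linear speed of lid below 0.03 m/s and contact force between the fingers and lid below 0.1 N), for 0.2 s.
2. the reset button is pressed fully in by the stylus's tip (value of joint reset_button above 0.0042 m and distance between stylus_tip and button_top below 0.009 m), for 0.1 s.
At the end, for the whole second after the job is handed in: Lid flat on the bench, knob up (origin within 6 mm of bench height, tilt under 0.09 rad), at rest; stylus in the stand, at rest (tip under 14 mm above the stand's underside, within 9 mm of its centre, tilt under 0.12 rad); button out again (under 1 mm) (height (world z) of lid between -0.006 and 0.006 m and angle between lid's own z axis and vertical below 0.09 rad and linear speed of each of lid, stylus below 0.03 m/s and horizontal distance between stylus_tip and stand below 0.009 m and z of stylus_tip in the frame of stand below 0.014 m and angle between stylus's own z axis and vertical below 0.12 rad and value of joint reset_button below 0.001 m); the robot touches nothing.
It fails at once if the lid is dropped or thrown (faster than 0.6 m/s while not in the fingers: a fall of about 18 mm) (linear speed of lid above 0.6 m/s and contact force between the fingers and lid below 0.05 N).
It fails at once if the stylus is dropped or thrown (faster than 0.6 m/s while not in the fingers) (linear speed of stylus above 0.6 m/s and contact force between the fingers and stylus below 0.05 N).
It fails at once if a bystander (cork block, timber offcut or spare drum) is moved more than 20 mm (distance of any of cork_block, offcut, spare_drum from where it was at the start of the episode above 0.02 m).
It also fails if it takes over 72 s, if anything falls off the work surface, if the arm or the gripper's body presses on something with over 40 N, if the wrist force passes 120 N, or if a joint passes its speed limit or range.

### The arm

A 6-joint arm with a two-finger parallel gripper is mounted at the origin on a cart in front of the work surface, level with it; the furniture and walls round the work are solid. World frame = base frame: x ahead of the robot, y to its left, z up, the work surface at z = 0. Lengths are in m, angles in rad, forces in N, time in s.
With the tool pointing down it reaches from about 0.4 to 0.825 m from the base axis. Payload 7 kg.
Tool frame: the origin (TCP) lies at the centre of the arm's flange, where the gripper is bolted on; the fingertips stand 178 mm ahead of it and the grasp point (between the pads) lies 159 mm ahead of it; z points along the fingers, y is the direction in which the jaws open and shut (so a half turn about z gives the same grasp; the last joint's range is limited). The gripper opens to 88 mm and grips with 3 to 60 N. Pads are 19 mm wide; open, the fingers measure 130 mm over their backs; the gripper's body (78 mm by 193 mm) begins 47 mm behind the grasp point.
Start: joints at [1.46, 0.359, 0.012, 0, -1.224, -0.288], TCP at [0.262, 0.622, 0.405] pointing down, gripper open.
Joint ranges: [-3.07, 3.07], [-1.43, 2.12], [-1.02, 1.25], [-3.03, 1.67], [-3.05, -0], [-3.03, 3.03]. Speed limits (rad/s): [2.39, 2.39, 3.01, 3.14, 3.14, 3.14].

### API

Orientations are given as [roll, pitch, yaw] about the fixed x, y, z axes, in that order (R = Rz(yaw) Ry(pitch) Rx(roll)).
In Python, from station import * gives the robot as it stands.
- The arm moves only by the tool send_rows, never from a script. Its argument "motion" is a list of rows, each an object with "offset": the shift along the tool's x, y, z in cm, a list of three; "turn": the turn about the tool's z in degrees. In form: [{"offset": [x, y, z], "turn": turn}, ...]. A call has 1 to 8 rows; each row is the pose to reach, as a shift and turn from the pose commanded when the call began, along the tool's axes at that moment; what a row does not reach only later rows make up. A row lasts 1/10 s, in which the tool goes at most 50 mm and 8.59 degrees, less where a joint would pass 70% of its speed; a pose out of reach is approached as far as the arm can. A call with a gripper value outside its range is refused whole. "hand" is the opening, from -1 (shut) to 1 (fully open), set as the call begins (left out, the last holds). The fingers move at their own pace and stop on an object; "squeeze" is the grip in N (left out, the last holds). Time passes only in rows, so rows that repeat a pose let the fingers close. It gives the time, the measured TCP pose, the force and the opening at its end, in the units of the state.
- get_state(): the state, without advancing time (a new reading comes with each control period).
- grab_frame(name): name is "scene" or "top"; returns a dict with "frame" (384x512x3 uint8, blue, green, red), "range_z" (384x512 float32, m along the optical axis (not along the pixel's ray), 0 where there is no reading), "vertical_fov" (degrees; the focal length in pixels is half the picture's height over the tangent of half this angle, whatever the lens; pixels are square), "cx", "cy" (the principal point, pixels), "k1" (the pictures are not rectified: a ray, as slopes to the right and down, at radius r is drawn at 1 + k1 r^2 times it, then the intrinsics apply), "cam_to_world" (4x4, takes a point from camera to world coordinates). Camera axes: x right, y up, looking along -z (the intrinsics and any distortion apply to the point x, -y, -z); pixel columns grow to the right and rows downward; lengths in m; the calibration is good to about 2 mm. A picture is of the moment at which its call begins.
- job_done(): hands the job in, once; it reports no verdict.
The state is a dict: "t": time; "q": joint angles; "qd": joint speeds; "joint_efforts": joint torques, N m; "eef_pos": TCP position; "ee_rot": TCP orientation; "force": force on the tool from outside, world axes, zero at the start; "moment": the same for the moment, N m; "width": finger opening in m.
Only numpy, scipy, OpenCV 4.12 (cv2) and the standard library are available. Lean on these libraries where they do the work, as an engineer would, in place of code of your own. Each camera call takes 0.05 s, during which the arm holds its last target. There are 200 camera calls.

## Working session

There is one attempt and no reset: what is moved stays moved. The work goes in short steps, Python scripts to look and compute and a tool call to move; the robot and the scene stay as the last step left them, time stands still between calls to the robot, and variables do not carry over. Pictures are saved under pics/ and viewed, about 8 in all and at most 12, crops included, and the job is handed in when it is done.

Besides the shell and the picture viewer there is one more tool, called after "Call:" as name(argument=value, ...), one argument or row to a line, values as JSON. send_rows: Moves the arm, as the interface text tells. Its arguments: {"type":"object","properties":{"motion":{"type":"array"},"hand":{"type":"number"},"squeeze":{"type":"number"}},"required":["motion"]}

```bash
mkdir -p pics; ls; cat > h.py <<'E'
from station import *
import numpy as np, cv2
from scipy.spatial.transform import Rotation as Ro
def cloud(f):
    d=f["range_z"];H,W=d.shape;fl=H/2/np.tan(np.radians(f["vertical_fov"])/2)
    v,u=np.mgrid[:H,:W].astype(float)
    K=np.array([[fl,0,f["cx"]],[0,fl,f["cy"]],[0,0,1]])
    p=cv2.undistortPoints(np.stack([u,v],-1).reshape(-1,1,2),K,np.array([f["k1"],0,0,0,0.])).reshape(H,W,2)
    P=np.stack([p[...,0]*d,-p[...,1]*d,-d],-1);T=np.array(f["cam_to_world"])
    P=P@T[:3,:3].T+T[:3,3];P[d<=0]=np.nan
    return P
E
python3 - <<'E'
from h import *
s=get_state();print({k:np.round(v,4) for k,v in s.items()})
for n in("scene","top"):
    f=grab_frame(n);np.savez(f"{n}.npz",**f);print(n,np.round(f["cam_to_world"],3).tolist(),f["k1"])
    cv2.imwrite(f"pics/{n}0.png",f["frame"])
a=cv2.imread("pics/scene0.png");b=cv2.imread("pics/top0.png")
E
```

```text
pics
{'t': np.float64(0.0), 'q': array([ 1.4601e+00,  3.5940e-01,  1.1000e-02, -4.0000e-04, -1.2241e+00,
       -2.8810e-01]), 'qd': array([ 0.0005,  0.0008,  0.0003,  0.0016, -0.0002,  0.0013]), 'joint_efforts': array([ 7.00000e-04, -5.82710e+01,  2.93064e+01,  6.99800e+00,
        7.00000e-03, -2.00000e-04]), 'eef_pos': array([0.262 , 0.6218, 0.4037]), 'ee_rot': array([ 3.1399e+00, -1.0000e-04, -3.9890e-01]), 'force': array([-0.7266, -0.1798, -0.0452]), 'moment': array([-0.0557, -0.0239,  0.0091]), 'width': np.float64(0.0879)}
scene [[0.801, 0.391, -0.454, -0.007], [-0.599, 0.513, -0.615, -0.812], [-0.007, 0.764, 0.645, 0.932], [0.0, 0.0, 0.0, 1.0]] -0.13379129039162405
top [[-0.005, 0.982, -0.187, 0.345], [-1.0, -0.002, 0.012, 0.013], [0.012, 0.187, 0.982, 1.325], [0.0, 0.0, 0.0, 1.0]] 0.004834841919796122
```

View pics/scene0.png

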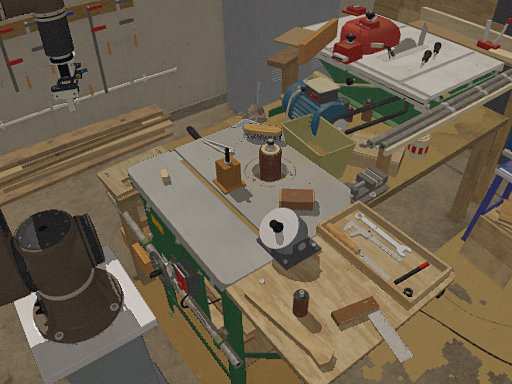

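View pics/top0.png

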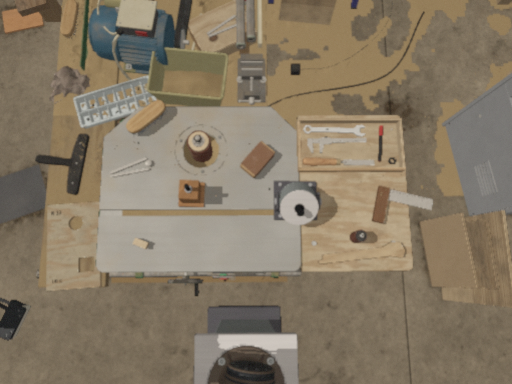

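```bash
python3 - <<'E'
from h import *
P={};
for n in("scene","top"):
    f=np.load(n+".npz");P[n]=cloud(f)
    for nm,(u,v) in dict(scene=dict(knob=(275,226),flange=(280,235),flange2=(288,215),styl=(227,152),stand=(229,168),cork=(297,196),off=(165,176),drum=(300,290)),
      top=dict(knob=(300,210),flange=(290,200),stylus=(187,187),stand=(195,196),cork=(258,160),off=(141,243),drum=(358,236),tray=(299,150),bench=(200,250)))[n].items():
        print(n,nm,np.round(P[n][v,u],3))
Q=np.concatenate([P[n].reshape(-1,3) for n in P]);src=np.repeat([0,1],P["top"].size//3)
C=np.concatenate([np.load(n+".npz")["frame"].reshape(-1,3) for n in P]).astype(int)
k=P["top"][210,300]
m=(np.linalg.norm(Q[:,:2]-k[:2],axis=1)<.11)&(Q[:,2]>.07)
# lid plane by ransac, bright
m2=m&(C.min(1)>140)
X=Q[m2];sx=src[m2];rng=np.random.default_rng(0);best=None
for _ in range(800):
    a=X[rng.choice(len(X),3,0)];nn=np.cross(a[1]-a[0],a[2]-a[0]);l=np.linalg.norm(nn)
    if l<1e-5: continue
    nn/=l;i=abs((X-a[0])@nn)<.003
    if best is None or i.sum()>best.sum():best=i
Y=X[best]
for s in(0,1):
    y=Y[sx[best]==s];c=y.mean(0);nn=np.linalg.svd(y-c)[2][2];nn*=np.sign(nn[2])
    e1=np.cross(nn,[0,0,1]);e1/=np.linalg.norm(e1);e2=np.cross(nn,e1)
    uv=np.stack([(y-c)@e1,(y-c)@e2],1)
    (cx,cy),r=cv2.minEnclosingCircle(uv.astype(np.float32))
    o=c+cx*e1+cy*e2
    print("lid plane",s,len(y),"n",np.round(nn,3),"tilt",np.degrees(np.arccos(nn[2])),"az",np.degrees(np.arctan2(nn[1],nn[0])),"centre",np.round(o,4),"r",r,"knob",np.round(o+nn*.023,4))
    kb=Q[m&(src==s)&(C.max(1)<70)&(((Q-o)@nn)>.006)]; 
    h=(kb-o)@nn;print(" knobtop",len(kb),h.max(),np.round(np.median(kb[h>.029],0),4))
for n in P:
    p=P[n].reshape(-1,3)
    g=P["top"][196,195]
    for lo,hi in((.078,.096),(.1,.2),(.138,.16)):
        z=p[(np.linalg.norm(p[:,:2]-g[:2],axis=1)<.06)&(p[:,2]>lo)&(p[:,2]<hi)]
        if len(z):print(n,lo,len(z),np.round((z.min(0)+z.max(0))/2,4),np.round(z.max(0)-z.min(0),3),np.round(np.median(z,0),4))
E
```

```text
scene knob [ 0.511 -0.177  0.122]
scene flange [ 0.52  -0.189  0.093]
scene flange2 [ 0.567 -0.163  0.119]
scene styl [0.59  0.168 0.132]
scene stand [0.579 0.144 0.088]
scene cork [ 0.705 -0.046  0.035]
scene off [0.426 0.312 0.024]
scene drum [ 0.449 -0.353  0.083]
top knob [ 0.518 -0.162  0.129]
top flange [ 0.552 -0.135  0.107]
top stylus [0.586 0.173 0.14 ]
top stand [0.569 0.155 0.086]
top cork [ 0.696 -0.043  0.037]
top off [0.429 0.331 0.021]
top drum [ 0.445 -0.347  0.069]
top tray [ 0.73  -0.178  0.037]
top bench [ 0.407  0.146 -0.002]
lid plane 0 789 n [-0.566  0.01   0.824] tilt 34.507602993614974 az 178.96826300683364 centre [ 0.5313 -0.1652  0.0952] r 0.059193868190050125 knob [ 0.5183 -0.165   0.1142]
 knobtop 91 0.03754249620188351 [ 0.5131 -0.1685  0.1224]
lid plane 1 651 n [-0.562  0.009  0.827] tilt 34.17768960178138 az 179.09093526926736 centre [ 0.5319 -0.1635  0.0955] r 0.0581224150955677 knob [ 0.5189 -0.1633  0.1145]
 knobtop 66 0.03739096072310279 [ 0.5129 -0.1627  0.1232]
scene 0.078 235 [0.591  0.1746 0.0862] [0.062 0.066 0.016] [0.5847 0.1653 0.0877]
scene 0.1 52 [0.5931 0.1728 0.1229] [0.017 0.015 0.045] [0.5904 0.1718 0.1229]
scene 0.138 9 [0.5907 0.174  0.1417] [0.012 0.013 0.007] [0.5926 0.174  0.1403]
top 0.078 328 [0.5914 0.1748 0.0867] [0.06  0.061 0.017] [0.5867 0.1714 0.0873]
top 0.1 30 [0.5913 0.175  0.1227] [0.013 0.013 0.044] [0.5891 0.1735 0.1397]
top 0.138 17 [0.5916 0.1757 0.1414] [0.012 0.012 0.006] [0.5911 0.176  0.1409]
```

Call:
send_rows(
  motion=[
    {"offset":[54.2,62.5,0],"turn":-22.9},
    {"offset":[54.2,62.5,0],"turn":-22.9},
    {"offset":[54.2,62.5,0],"turn":-22.9},
    {"offset":[54.2,62.5,0],"turn":-22.9},
    {"offset":[54.2,62.5,0],"turn":-22.9},
    {"offset":[54.2,62.5,0],"turn":-22.9},
    {"offset":[54.2,62.5,0],"turn":-22.9},
    {"offset":[54.2,62.5,0],"turn":-22.9},
  ],
  hand=1,
)

```text
t: 0.9
eef_pos: [0.3862, 0.2396, 0.4047]
ee_rot: [-3.141, -0.0, 0.001]
force: [2.1, -0.1, 0.7]
width: 0.0874
```

Call:
send_rows(
  motion=[
    {"offset":[12.7,39,0],"turn":0},
    {"offset":[12.7,39,0],"turn":0},
    {"offset":[12.7,39,0],"turn":0},
    {"offset":[12.7,39,0],"turn":0},
    {"offset":[12.7,39,0],"turn":0},
    {"offset":[12.7,39,0],"turn":0},
    {"offset":[12.7,39,0],"turn":0},
    {"offset":[12.7,39,0],"turn":0},
  ],
)

```text
t: 1.7
eef_pos: [0.5105, -0.1407, 0.4046]
ee_rot: [-3.141, -0.0, 0.001]
force: [1.1, 0.8, -0.3]
width: 0.088
```

Call:
send_rows(
  motion=[
    {"offset":[0,1,0],"turn":0},
    {"offset":[0,1,0],"turn":0},
    {"offset":[0,1,0],"turn":0},
    {"offset":[0,1,0],"turn":0},
  ],
)

```text
t: 2.1
eef_pos: [0.5103, -0.1475, 0.4047]
ee_rot: [-3.141, -0.0, 0.002]
force: [-0.3, 0.2, -0.1]
width: 0.0876
```

Call:
send_rows(
  motion=[
    {"offset":[0.8,1.65,4],"turn":0},
    {"offset":[0.8,1.65,7],"turn":0},
    {"offset":[0.8,1.65,9.5],"turn":0},
    {"offset":[0.8,1.65,11.5],"turn":0},
    {"offset":[0.8,1.65,12.5],"turn":0},
    {"offset":[0.8,1.65,12.8],"turn":0},
    {"offset":[0.8,1.65,12.8],"turn":0},
    {"offset":[0.8,1.65,12.8],"turn":0},
  ],
)

```text
t: 2.9
eef_pos: [0.519, -0.1647, 0.2778]
ee_rot: [3.141, -0.002, 0.002]
force: [0.2, 0.5, -0.1]
width: 0.0872
```

```bash
python3 - <<'E'
from h import *
s=get_state();print(s["t"],np.round(s["eef_pos"],4),np.round(s["force"],2))
f=grab_frame("scene");g=grab_frame("top")
a=cv2.resize(f["frame"][170:290,210:350],None,fx=2.85,fy=4*.7125)
b=cv2.resize(g["frame"][150:270,230:370],None,fx=2.85,fy=2.85)
cv2.imwrite("pics/c1.png",np.hstack([a,b]))
E
```

```text
2.9 [ 0.519  -0.1647  0.2778] [ 0.19  0.47 -0.09]
```

View pics/c1.png

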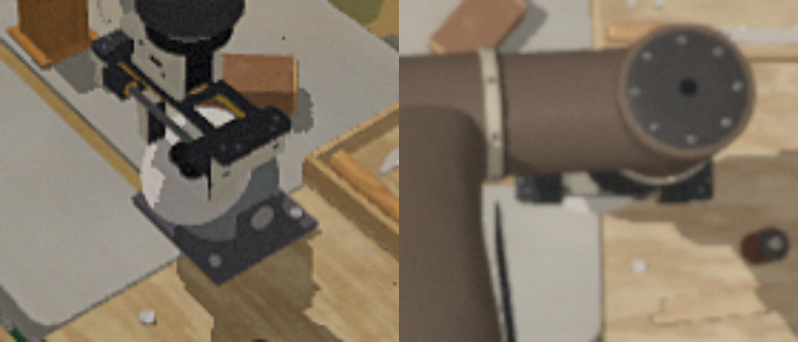

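The left crop shows the open fingers straddling the black knob (crop 185,158); the lid is still seated and the cork block is clear. The top view is blocked by the arm. Closing the gripper.

Call:
send_rows(
  motion=[
    {"offset":[0,0,0],"turn":0},
    {"offset":[0,0,0],"turn":0},
    {"offset":[0,0,0],"turn":0},
    {"offset":[0,0,0],"turn":0},
    {"offset":[0,0,0],"turn":0},
    {"offset":[0,0,0],"turn":0},
    {"offset":[0,0,0],"turn":0},
    {"offset":[0,0,0],"turn":0},
  ],
  hand=-1,
  squeeze=12,
)

```text
t: 3.8
eef_pos: [0.5185, -0.165, 0.2766]
ee_rot: [3.142, 0.0, 0.001]
force: [0.3, -1.3, -0.7]
width: 0.0292
```

Call:
send_rows(
  motion=[
    {"offset":[0,0,0],"turn":0},
    {"offset":[0,0,0],"turn":0},
    {"offset":[0,0,0],"turn":0},
  ],
)

```text
t: 4.1
eef_pos: [0.5185, -0.1649, 0.2767]
ee_rot: [-3.142, -0.0, 0.001]
force: [-0.0, 0.1, 0.2]
width: 0.0239
```

Call:
send_rows(
  motion=[
    {"offset":[-0.2,0,-0.3],"turn":0},
    {"offset":[-0.6,0,-0.8],"turn":0},
    {"offset":[-1.1,0,-1.6],"turn":0},
    {"offset":[-1.7,0,-2.5],"turn":0},
    {"offset":[-2.3,0,-3.5],"turn":0},
    {"offset":[-3.0,0,-5.5],"turn":0},
    {"offset":[-3.0,0,-7.0],"turn":0},
    {"offset":[-3.0,0,-7.0],"turn":0},
  ],
)

```text
t: 4.9
eef_pos: [0.4886, -0.1651, 0.3497]
ee_rot: [3.141, -0.005, 0.001]
force: [0.0, 0.2, -1.1]
width: 0.0235
```

```bash
cat > lidp.py <<'E'
from h import *
s=get_state();print(s["t"],np.round(s["eef_pos"],4),np.round(s["force"],2),s["width"])
for n in("scene","top"):
    f=grab_frame(n);cv2.imwrite(f"pics/l_{n}_{s['t']:.1f}.png",f["frame"])
    p=cloud(f).reshape(-1,3);C=f["frame"].reshape(-1,3).astype(int)
    e=s["eef_pos"]-[0,0,.159]
    m=(np.linalg.norm(p-e,axis=1)<.085)&(C.min(1)>130)&(C.max(1)-C.min(1)<40)&(p[:,2]<e[2]+.03)
    X=p[m];print(n,len(X))
    if len(X)<60: continue
    rng=np.random.default_rng(0);best=np.zeros(len(X),bool)
    for _ in range(400):
        a=X[rng.choice(len(X),3,0)];nn=np.cross(a[1]-a[0],a[2]-a[0]);l=np.linalg.norm(nn)
        if l<1e-5: continue
        i=abs((X-a[0])@nn/l)<.003
        if i.sum()>best.sum():best=i
    y=X[best];c=y.mean(0);nn=np.linalg.svd(y-c)[2][2];nn*=np.sign(nn[2])
    print(" n",np.round(nn,3),"tilt",np.degrees(np.arccos(nn[2])),best.sum(),np.round(c,3),np.round(y.min(0),3),np.round(y.max(0),3))
E
python3 lidp.py
```

```text
4.9 [ 0.4886 -0.1651  0.3497] [ 0.04  0.23 -1.05] 0.02353828878385339
scene 152
 n [-0.58  -0.005  0.815] tilt 35.4259008031301 135 [ 0.479 -0.139  0.152] [ 0.457 -0.22   0.135] [ 0.528 -0.11   0.187]
top 41
```

```bash
python3 - <<'E'
from h import *
p=cloud(np.load("top.npz")).reshape(-1,3)
for x in np.arange(.32,.66,.03):
    print(round(x,2),[ (lambda z:round(float(z.max())*1000) if len(z) else None)(p[(abs(p[:,0]-x)<.015)&(abs(p[:,1]-y)<.015),2]) for y in np.arange(.24,-.13,-.03)])
E
```

```text
0.32 [-219, -221, -231, -278, -162, -161, -163, -171, -321, -325, -326, -322, -315]
0.35 [5, 5, 3, 5, 6, 5, 2, 6, 4, 3, 2, 3, 3]
0.38 [5, 4, 5, 3, 6, 3, 6, 4, 4, 4, 6, 6, 3]
0.41 [4, 3, 5, 6, 6, 4, 3, 4, 6, 4, 5, 5, 5]
0.44 [2, 4, 4, 7, 5, 8, 5, 5, 5, 5, 4, 4, 4]
0.47 [5, 8, 4, 4, 4, 5, 5, 4, 6, 3, 3, 4, 7]
0.5 [3, 3, 5, 4, 4, 4, 4, 3, 6, 4, 7, 14, 84]
0.53 [2, 1, 0, 1, 3, 4, 0, 6, 2, 2, 4, 80, 107]
0.56 [4, 90, 93, 92, 4, 5, 5, 8, 6, 4, 3, 84, 123]
0.59 [6, 92, 144, 94, 9, 29, 4, 4, 6, 4, 5, 82, 120]
0.62 [5, 93, 92, 93, 9, 6, 4, 4, 5, 8, 6, 15, 77]
0.65 [7, 7, 4, 4, 5, 5, 5, 6, 39, 39, 38, 3, 5]
```

Call:
send_rows(
  motion=[
    {"offset":[-0.6,-2,0],"turn":0},
    {"offset":[-1.8,-5,0],"turn":0},
    {"offset":[-3,-9,0],"turn":0},
    {"offset":[-4.3,-13,0],"turn":0},
    {"offset":[-5.6,-16.5,0],"turn":0},
    {"offset":[-6.3,-18.7,0],"turn":0},
    {"offset":[-6.5,-19.5,0],"turn":0},
    {"offset":[-6.5,-19.5,0],"turn":0},
  ],
)

```text
t: 5.8
eef_pos: [0.423, 0.0306, 0.3462]
ee_rot: [3.141, 0.001, 0.003]
force: [-0.6, -0.3, -1.6]
width: 0.0237
```

Call:
send_rows(
  motion=[
    {"offset":[0,0,1.5],"turn":0},
    {"offset":[0,0,4],"turn":0},
    {"offset":[0,0,7],"turn":0},
    {"offset":[0,0,9.5],"turn":0},
    {"offset":[0,0,11],"turn":0},
    {"offset":[0,0,12],"turn":0},
    {"offset":[0,0,12.5],"turn":0},
    {"offset":[0,0,12.5],"turn":0},
  ],
)

```text
t: 6.6
eef_pos: [0.4234, 0.0296, 0.2213]
ee_rot: [3.141, 0.001, 0.0]
force: [-0.1, -0.5, -1.9]
width: 0.0236
```

Call:
send_rows(
  motion=[
    {"offset":[0,0,0.25],"turn":0},
    {"offset":[0.75,0,0.52],"turn":0},
    {"offset":[1.43,0,0.88],"turn":0},
    {"offset":[2.07,0,1.32],"turn":0},
    {"offset":[2.64,0,1.83],"turn":0},
    {"offset":[3.1,0,2.35],"turn":0},
    {"offset":[3.1,0,2.4],"turn":0},
    {"offset":[3.1,0,2.4],"turn":0},
  ],
)

```text
t: 7.4
eef_pos: [0.4543, 0.0299, 0.1972]
ee_rot: [3.141, 0.001, 0.001]
force: [-0.2, -0.5, -1.5]
width: 0.0233
```

```bash
python3 lidp.py
```

```text
7.4 [0.4543 0.0299 0.1972] [-0.16 -0.5  -1.53] 0.023269619110293807
scene 407
 n [ 0.005 -0.007  1.   ] tilt 0.4759692225310577 185 [ 0.421  0.034 -0.001] [ 0.38  -0.036 -0.005] [0.523 0.105 0.002]
top 289
 n [-0.621 -0.034  0.783] tilt 38.42631553268068 136 [0.401 0.027 0.005] [ 0.385 -0.022 -0.008] [0.416 0.078 0.017]
```

```bash
python3 - <<'E'
from h import *
f=cv2.imread("pics/l_scene_7.4.png");cv2.imwrite("pics/v5.png",cv2.resize(f[130:290,130:330],None,fx=3.7,fy=3.7,interpolation=cv2.INTER_CUBIC))
E
```

```text
(no output)
```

View pics/v5.png

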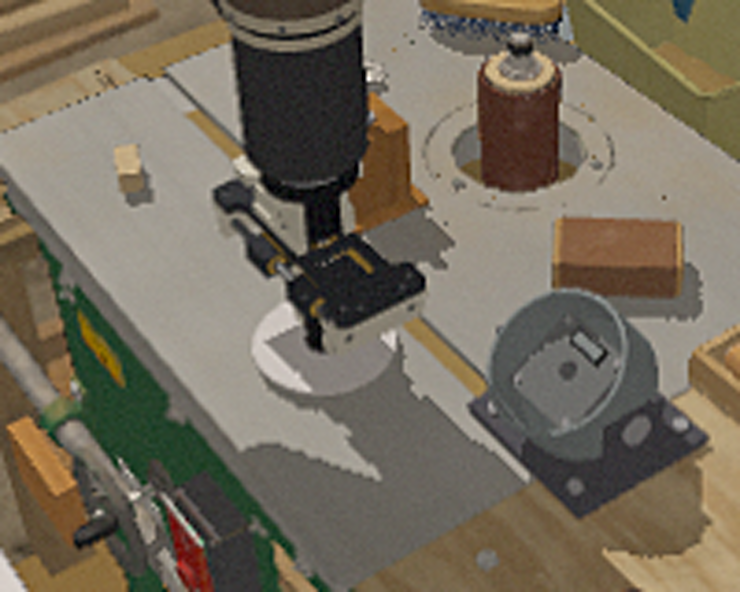

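The lid looks nearly flat on the bench (crop 325,345), still in the fingers, and the head is open with the hole at crop (568,370). Checking the lid's plane, and measuring the panel and hole in the same pass.

```bash
python3 - <<'E'
from h import *
from scipy.optimize import least_squares
f=grab_frame("scene");g=grab_frame("top");s=get_state();print(s["t"],s["force"])
for n,F in(("scene",f),("top",g)):
    p=cloud(F).reshape(-1,3);C=F["frame"].reshape(-1,3).astype(int)
    d=np.linalg.norm(p[:,:2]-[.4545,.03],axis=1)
    X=p[(d<.056)&(d>.02)&(p[:,2]>.006)&(p[:,2]<.035)]
    if len(X)>30:
        A=np.c_[X[:,:2]-[.4545,.03],np.ones(len(X))];c=least_squares(lambda c:A@c-X[:,2],[0,0,.013],loss="soft_l1",f_scale=.002).x
        print(n,len(X),"slopes",np.round(c,3))
    # panel: plane normal known approx
    nn=np.array([-.5736,.008,.8191]);nn/=np.linalg.norm(nn)
    o=np.array([.5315,-.1643,.0953])-nn*.005 # rim centre
    q=p-o;h=q@nn;r=np.linalg.norm(q-h[:,None]*nn,axis=1)
    print(" panel h hist",np.histogram(h[(r<.035)],bins=np.arange(-.05,.03,.005)))
    m=(r<.034)&(abs(h+.022)<.008);Y=p[m];c=Y.mean(0);w=np.linalg.svd(Y-c)[2][2];w*=np.sign(w[2]);print(" n",np.round(w,3),np.median(h[m]))
    # rim: points near |h|<.003, r .045-.065
    m=(abs(h)<.003)&(r>.048)&(r<.063);Y=q[m];e1=np.array([0,1,0]);e2=np.cross(nn,e1)
    uv=np.c_[Y@e1,Y@e2];sol=least_squares(lambda t:np.hypot(*(uv-t[:2]).T)-t[2],[0,0,.056],loss="soft_l1",f_scale=.002).x
    print(" rim n",m.sum(),np.round(sol,4),"centre",np.round(o+sol[0]*e1+sol[1]*e2,4))
    # dark hole pixel
    hole=o-.022*nn
    T=np.array(F["cam_to_world"]);H=384;fl=H/2/np.tan(np.radians(F["vertical_fov"])/2)
    pc=(hole-T[:3,3])@T[:3,:3];pc=np.array([pc[0],-pc[1],-pc[2]]);K=np.array([[fl,0,F["cx"]],[0,fl,F["cy"]],[0,0,1]])
    uv,_=cv2.projectPoints(pc[None],np.zeros(3),np.zeros(3),K,np.array([F["k1"],0,0,0]));print(n," hole predicted px",uv.ravel())
    u,v=np.round(uv.ravel()).astype(int);cr=F["frame"][v-20:v+21,u-20:u+21]
    cv2.imwrite(f"pics/h_{n}.png",cv2.resize(cr,None,fx=9,fy=9,interpolation=cv2.INTER_NEAREST))
a=np.hstack([cv2.imread("pics/h_scene.png"),cv2.imread("pics/h_top.png")]);cv2.imwrite("pics/v6.png",a)
E
```

```text
7.6 [ 0.4630948   0.03037836 -1.57072418]
scene 414 slopes [ 0.008 -0.003  0.013]
 panel h hist (array([  0,   3,   4,   5,  28, 303,  84,   0,   0,   0,   0,   0,   0,
         0,   0]), array([-5.00000000e-02, -4.50000000e-02, -4.00000000e-02, -3.50000000e-02,
       -3.00000000e-02, -2.50000000e-02, -2.00000000e-02, -1.50000000e-02,
       -1.00000000e-02, -5.00000000e-03, -2.77555756e-17,  5.00000000e-03,
        1.00000000e-02,  1.50000000e-02,  2.00000000e-02,  2.50000000e-02]))
 n [-0.586  0.003  0.81 ] -0.02179685822468002
 rim n 188 [-0.0021 -0.0027  0.0556] centre [ 0.5366 -0.1665  0.0927]
scene  hole predicted px [282.05937995 230.55218437]
top 124 slopes [0.012 0.013 0.013]
 panel h hist (array([  0,   2,   4,   4,  39, 240,  62,   1,   0,   0,   0,   0,   0,
         0,   0]), array([-5.00000000e-02, -4.50000000e-02, -4.00000000e-02, -3.50000000e-02,
       -3.00000000e-02, -2.50000000e-02, -2.00000000e-02, -1.50000000e-02,
       -1.00000000e-02, -5.00000000e-03, -2.77555756e-17,  5.00000000e-03,
        1.00000000e-02,  1.50000000e-02,  2.00000000e-02,  2.50000000e-02]))
 n [-0.592  0.008  0.806] -0.02188543572185761
 rim n 140 [-0.0003 -0.0031  0.0554] centre [ 0.5369 -0.1646  0.093 ]
top  hole predicted px [298.064793   203.27828584]
```

View pics/v6.png

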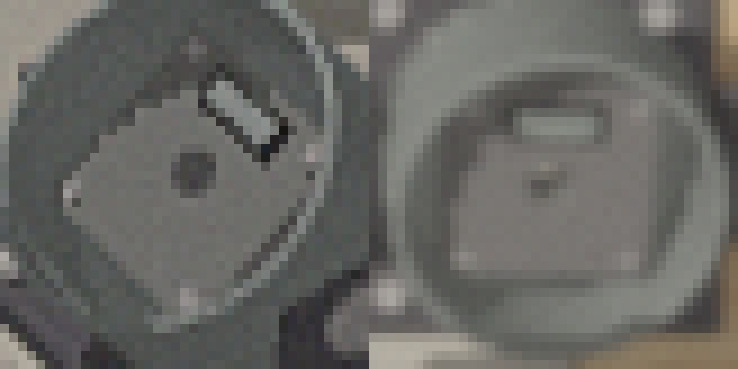

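The lid is flat (slopes about 0.01). The hole is seen at scene px (282.9, 229.8) and top px (297.1, 202.6). Releasing the lid, then triangulating the hole.

Call:
send_rows(
  motion=[
    {"offset":[0,0,0],"turn":0},
    {"offset":[0,0,0],"turn":0},
    {"offset":[0,0,0],"turn":0},
    {"offset":[0,0,0],"turn":0},
    {"offset":[0,0,0],"turn":0},
    {"offset":[0,0,0],"turn":0},
  ],
  hand=0,
)

```text
t: 8.2
eef_pos: [0.4543, 0.03, 0.1977]
ee_rot: [-3.142, -0.0, 0.001]
force: [0.1, 0.2, 0.5]
width: 0.0433
```

Call:
send_rows(
  motion=[
    {"offset":[0,0,-1.5],"turn":0},
    {"offset":[0,0,-4],"turn":0},
    {"offset":[0,0,-8],"turn":0},
    {"offset":[0,0,-12],"turn":0},
    {"offset":[0,0,-16],"turn":0},
    {"offset":[0,0,-16],"turn":0},
  ],
  hand=0.4,
)

```text
t: 8.8
eef_pos: [0.4557, 0.0304, 0.3632]
ee_rot: [-3.138, -0.009, 0.002]
force: [0.7, -0.5, -0.7]
width: 0.061
```

```bash
python3 - <<'E'
from h import *
s=get_state();print(s["t"],np.round(s["eef_pos"],4),s["width"],s["force"])
L=[]
nn=np.array([-.5736,.006,.8191]);o=np.array([.535,-.165,.092])-nn*.022
for n,uv in(("scene",(282.9,229.8)),("top",(297.1,202.6))):
    F=np.load(n+".npz");T=F["cam_to_world"];fl=192/np.tan(np.radians(float(F["vertical_fov"]))/2)
    K=np.array([[fl,0,F["cx"]],[0,fl,F["cy"]],[0,0,1]])
    p=cv2.undistortPoints(np.array([[uv]],float),K,np.array([float(F["k1"]),0,0,0])).ravel()
    d=T[:3,:3]@np.array([p[0],-p[1],-1]);L.append((T[:3,3],d/np.linalg.norm(d)))
    print(n,"ray@plane",T[:3,3]+d*((o-T[:3,3])@nn)/(d@nn))
A=sum(np.eye(3)-np.outer(d,d) for c,d in L);b=sum((np.eye(3)-np.outer(d,d))@c for c,d in L)
h=np.linalg.solve(A,b);print("triangulated",h,[np.linalg.norm(np.cross(d,h-c)) for c,d in L])
f=grab_frame("scene");p=cloud(f).reshape(-1,3)
d=np.linalg.norm(p[:,:2]-[.4545,.03],axis=1);X=p[(d<.056)&(d>.02)&(p[:,2]>.006)&(p[:,2]<.035)];A=np.c_[X[:,:2]-[.4545,.03],np.ones(len(X))];print("lid",np.linalg.lstsq(A,X[:,2],rcond=None)[0])
E
```

```text
8.8 [0.4557 0.0304 0.3632] 0.06103928736190969 [ 0.67363086 -0.52320631 -0.65029495]
scene ray@plane [ 0.54935513 -0.16517666  0.07519576]
top ray@plane [ 0.54886774 -0.16133628  0.07482632]
triangulated [ 0.55037074 -0.16231608  0.0718805 ] [np.float64(0.00114495411506812), np.float64(0.0011449541150679858)]
lid [ 0.00179491 -0.00085343  0.01264769]
```

Call:
send_rows(
  motion=[
    {"offset":[13.6,-14.5,0],"turn":0},
    {"offset":[13.6,-14.5,0],"turn":0},
    {"offset":[13.6,-14.5,0],"turn":0},
    {"offset":[13.6,-14.5,0],"turn":0},
    {"offset":[13.6,-14.5,0],"turn":0},
    {"offset":[13.6,-14.5,0],"turn":0},
    {"offset":[13.6,-14.5,0],"turn":0},
  ],
)

```text
t: 9.55
eef_pos: [0.5895, 0.1746, 0.3565]
ee_rot: [3.141, 0.002, 0.001]
force: [-0.1, -1.0, -1.0]
width: 0.0614
```

Call:
send_rows(
  motion=[
    {"offset":[0.2,-0.1,2],"turn":0},
    {"offset":[0.2,-0.1,4.5],"turn":0},
    {"offset":[0.2,-0.1,6.5],"turn":0},
    {"offset":[0.2,-0.1,7.5],"turn":0},
    {"offset":[0.2,-0.1,7.9],"turn":0},
    {"offset":[0.2,-0.1,7.9],"turn":0},
    {"offset":[0.2,-0.1,7.9],"turn":0},
    {"offset":[0.2,-0.1,7.9],"turn":0},
  ],
)

```text
t: 10.35
eef_pos: [0.5924, 0.1762, 0.2798]
ee_rot: [-3.141, -0.002, 0.001]
force: [1.2, -0.5, 0.0]
width: 0.0617
```

Call:
send_rows(
  motion=[
    {"offset":[0.2,0,0],"turn":0},
    {"offset":[0.2,0,0],"turn":0},
    {"offset":[0.2,0,0],"turn":0},
    {"offset":[0.2,0,0],"turn":0},
    {"offset":[0.2,0,0],"turn":0},
    {"offset":[0.2,0,0],"turn":0},
    {"offset":[0.2,0,0],"turn":0},
    {"offset":[0.2,0,0],"turn":0},
  ],
  hand=-1,
  squeeze=15,
)

```text
t: 11.15
eef_pos: [0.5942, 0.1761, 0.2786]
ee_rot: [3.142, 0.0, 0.001]
force: [-0.3, 0.1, -0.1]
width: 0.0136
```

Call:
send_rows(
  motion=[
    {"offset":[0,0,-0.6],"turn":0},
    {"offset":[0,0,-2],"turn":0},
    {"offset":[0,0,-4.5],"turn":0},
    {"offset":[0,0,-7.5],"turn":0},
    {"offset":[0,0,-10.5],"turn":0},
    {"offset":[0,0,-12.5],"turn":0},
    {"offset":[0,0,-13.5],"turn":0},
    {"offset":[0,0,-13.5],"turn":0},
  ],
)

```text
t: 11.95
eef_pos: [0.5943, 0.1761, 0.4158]
ee_rot: [-3.14, -0.003, 0.001]
force: [0.2, 0.4, -0.2]
width: 0.0136
```

Call:
send_rows(
  motion=[
    {"offset":[-0.5,3,0],"turn":0},
    {"offset":[-1.1,8,0],"turn":0},
    {"offset":[-1.7,13,0],"turn":0},
    {"offset":[-2.4,18.5,0],"turn":0},
    {"offset":[-3,24,0],"turn":0},
    {"offset":[-3.6,29,0],"turn":0},
    {"offset":[-4,32.5,0],"turn":0},
    {"offset":[-4.2,33.9,0],"turn":0},
  ],
)

```text
t: 12.75
eef_pos: [0.5512, -0.1664, 0.4122]
ee_rot: [3.141, 0.003, -0.002]
force: [0.0, -0.6, -0.3]
width: 0.0139
```

Call:
send_rows(
  motion=[
    {"offset":[0,0,0],"turn":0},
    {"offset":[0,0,0],"turn":0},
  ],
)

```text
t: 12.95
eef_pos: [0.5523, -0.1628, 0.4127]
ee_rot: [-3.141, 0.002, -0.0]
force: [0.4, 0.1, -0.1]
width: 0.0135
```

```bash
python3 - <<'E'
from h import *
s=get_state();print(s["t"],np.round(s["eef_pos"],4),s["width"],np.round(s["force"],2))
f=grab_frame("scene");p=cloud(f);e=s["eef_pos"]
# shank points: below fingertips, above head
m=(np.linalg.norm(p[...,:2]-e[:2],axis=-1)<.03)&(p[...,2]>.125)&(p[...,2]<e[2]-.20)
X=p[m];print(len(X))
for z in np.arange(.12,.22,.012):
    y=X[abs(X[:,2]-z)<.006]
    if len(y):print(round(z,3),len(y),np.round(y.mean(0),4))
cv2.imwrite("pics/v7.png",cv2.resize(f["frame"][150:270,200:350],None,fx=5,fy=5,interpolation=cv2.INTER_CUBIC))
E
```

```text
12.95 [ 0.5523 -0.1628  0.4127] 0.013546032281984918 [ 0.43  0.08 -0.08]
48
0.12 3 [ 0.581  -0.1603  0.1254]
0.144 3 [ 0.5487 -0.1647  0.1467]
0.156 8 [ 0.5493 -0.1643  0.1556]
0.168 7 [ 0.5499 -0.1656  0.1693]
0.18 12 [ 0.549  -0.1652  0.18  ]
0.192 7 [ 0.5495 -0.1667  0.193 ]
0.204 7 [ 0.5485 -0.1668  0.2052]
0.216 1 [ 0.5505 -0.1664  0.2115]
```

View pics/v7.png

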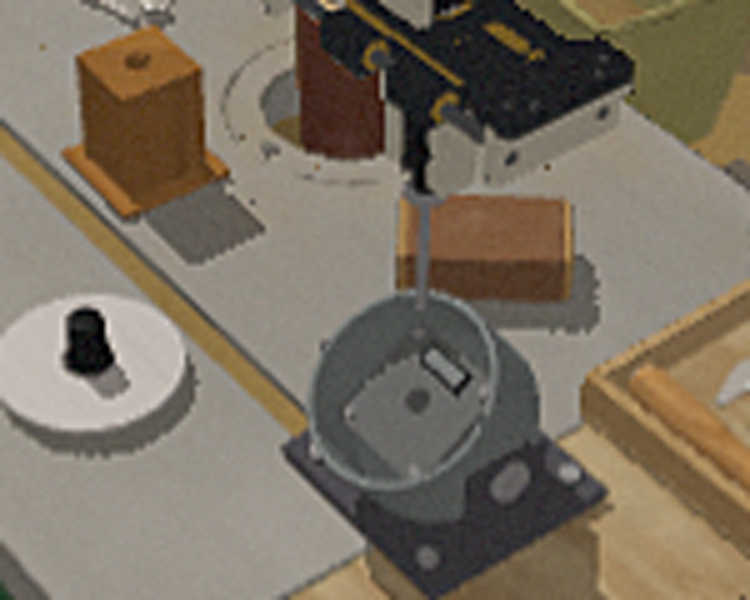

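Stylus is held upright above the head (shank crop 423,250); hole at crop (417,401). The lid lies flat, the cork block is undisturbed. Lowering the tip into the mouth.

Call:
send_rows(
  motion=[
    {"offset":[-0.05,0.05,2],"turn":0},
    {"offset":[-0.05,0.05,4],"turn":0},
    {"offset":[-0.05,0.05,5.5],"turn":0},
    {"offset":[-0.05,0.05,6.2],"turn":0},
    {"offset":[-0.05,0.05,6.5],"turn":0},
    {"offset":[-0.05,0.05,6.8],"turn":0},
    {"offset":[-0.05,0.05,6.8],"turn":0},
  ],
)

```text
t: 13.7
eef_pos: [0.5522, -0.1631, 0.3459]
ee_rot: [3.142, -0.0, 0.001]
force: [-0.9, 0.1, -0.5]
width: 0.0135
```

Call:
send_rows(
  motion=[
    {"offset":[0,0,0.2],"turn":0},
    {"offset":[0,0,0.4],"turn":0},
    {"offset":[0,0,0.6],"turn":0},
    {"offset":[0,0,0.6],"turn":0},
  ],
)

```text
t: 14.1
eef_pos: [0.5519, -0.1635, 0.3394]
ee_rot: [-3.142, 0.0, 0.001]
force: [-0.7, 0.2, -0.2]
width: 0.0138
```

Call:
send_rows(
  motion=[
    {"offset":[0,0,0.15],"turn":0},
    {"offset":[0,0,0.3],"turn":0},
    {"offset":[0,0,0.3],"turn":0},
  ],
)

```text
t: 14.4
eef_pos: [0.5519, -0.1635, 0.3364]
ee_rot: [-3.142, 0.0, 0.001]
force: [-1.6, -0.0, -1.3]
width: 0.014
```

```bash
python3 - <<'E'
from h import *
s=get_state();print(s["t"],np.round(s["eef_pos"],4),s["width"],np.round(s["force"],2))
f=grab_frame("scene")
cv2.imwrite("pics/v8.png",cv2.resize(f["frame"][180:270,230:340],None,fx=7,fy=6.6,interpolation=cv2.INTER_CUBIC))
E
```

```text
14.4 [ 0.5519 -0.1635  0.3364] 0.01401386766421846 [-1.58 -0.05 -1.33]
```

View pics/v8.png

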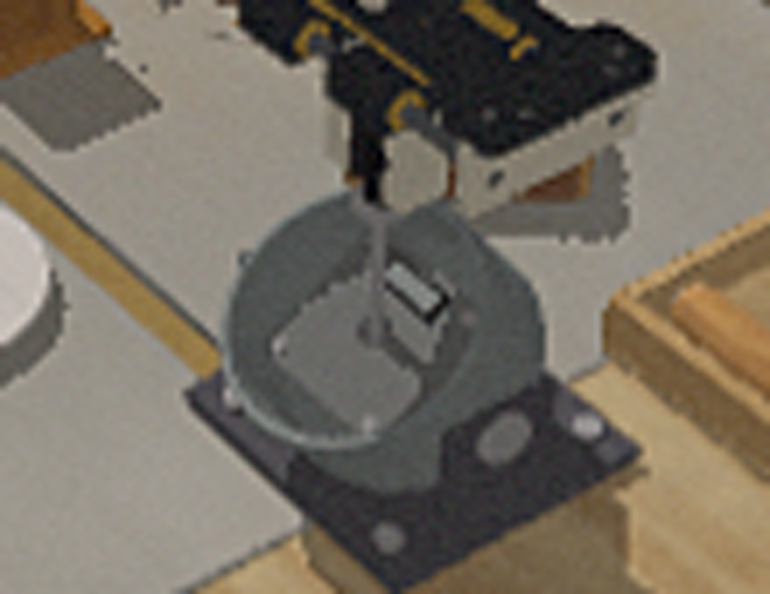

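The shank is standing in the hole (crop 372,330). Now swinging the grip along an arc towards -x, so the shank tips to 35° about the mouth.

Call:
send_rows(
  motion=[
    {"offset":[-0.45,0,0],"turn":0},
    {"offset":[-0.95,0,0.04],"turn":0},
    {"offset":[-1.4,0,0.1],"turn":0},
    {"offset":[-1.9,0,0.17],"turn":0},
    {"offset":[-2.35,0,0.26],"turn":0},
    {"offset":[-2.8,0,0.37],"turn":0},
    {"offset":[-2.8,0,0.37],"turn":0},
  ],
)

```text
t: 15.15
eef_pos: [0.5233, -0.1635, 0.333]
ee_rot: [-3.142, 0.0, 0.001]
force: [1.0, 0.1, 2.1]
width: 0.0138
```

Call:
send_rows(
  motion=[
    {"offset":[-0.45,0,0.14],"turn":0},
    {"offset":[-0.91,0,0.29],"turn":0},
    {"offset":[-1.35,0,0.46],"turn":0},
    {"offset":[-1.79,0,0.65],"turn":0},
    {"offset":[-2.2,0,0.86],"turn":0},
    {"offset":[-2.63,0,1.09],"turn":0},
    {"offset":[-3.43,0,1.6],"turn":0},
    {"offset":[-3.43,0,1.6],"turn":0},
  ],
)

```text
t: 15.95
eef_pos: [0.4882, -0.1635, 0.3159]
ee_rot: [-3.141, 0.002, 0.0]
force: [0.3, 0.3, -0.8]
width: 0.0137
```

```bash
cat > sty.py <<'E'
from h import *
s=get_state();e=s["eef_pos"];print(s["t"],np.round(e,4),s["width"],np.round(s["force"],2))
f=grab_frame("scene");p=cloud(f)
a=e-[0,0,.159];b=np.array([.549,-.1635,.0745])
d=(b-a)/np.linalg.norm(b-a);q=p-a;t=q@d;r=np.linalg.norm(q-t[...,None]*d,axis=-1)
m=(r<.015)&(t>.032)&(t<np.linalg.norm(b-a)-.006)
X=p[m];print(len(X))
for k in np.arange(.03,.11,.01):
    y=X[abs((X-a)@d-k)<.005]
    if len(y):print(round(k,3),len(y),np.round(np.median(y,0),4))
if len(X)>5:
    c=np.median(X,0);w=np.linalg.svd(X-X.mean(0))[2][0];w*=np.sign(w[2]);print("dir",np.round(w,3),"tilt",np.degrees(np.arccos(w[2])))
cv2.imwrite(f"pics/s_{s['t']:.1f}.png",cv2.resize(f["frame"][180:270,230:340],None,fx=7,fy=6.6,interpolation=cv2.INTER_CUBIC))
E
python3 sty.py
```

```text
15.95 [ 0.4882 -0.1635  0.3159] 0.013683174030917677 [ 0.33  0.31 -0.76]
7
0.08 3 [ 0.5366 -0.1679  0.0898]
0.09 4 [ 0.5398 -0.1676  0.083 ]
dir [-0.545 -0.136  0.828] tilt 34.144000835157456
```

```bash
ls pics
```

```text
c1.png
h_scene.png
h_top.png
l_scene_4.9.png
l_scene_7.4.png
l_top_4.9.png
l_top_7.4.png
s_15.9.png
scene0.png
top0.png
v5.png
v6.png
v7.png
v8.png
```

View pics/s_15.9.png

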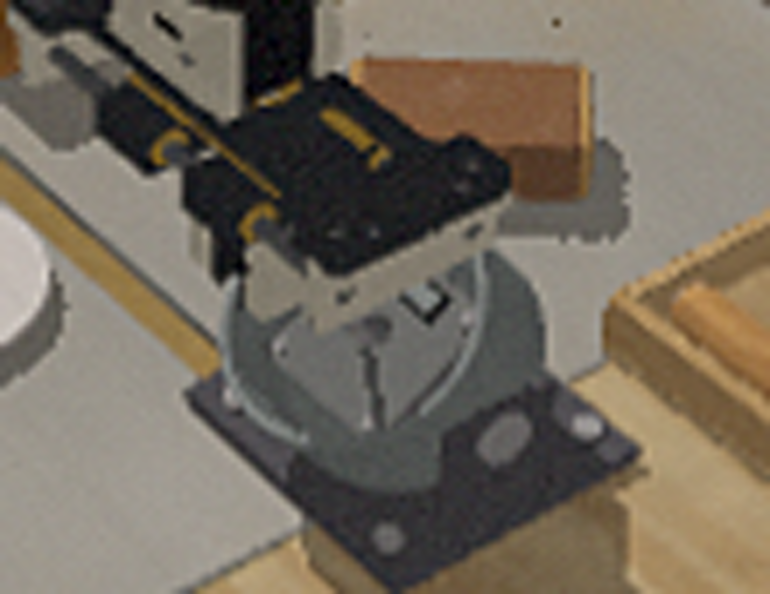

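The shank goes into the hole tilted (crop 375,330); the gripper is clear of the rim. Pushing in along the hole axis.

Call:
send_rows(
  motion=[
    {"offset":[0.25,0,0.2],"turn":0},
    {"offset":[0.4,0,0.4],"turn":0},
    {"offset":[0.55,0,0.6],"turn":0},
    {"offset":[0.7,0,0.8],"turn":0},
    {"offset":[0.8,0,0.98],"turn":0},
    {"offset":[0.8,0,0.98],"turn":0},
  ],
)

```text
t: 16.6
eef_pos: [0.4977, -0.1635, 0.3069]
ee_rot: [3.141, 0.001, 0.001]
force: [-2.5, 1.0, 3.0]
width: 0.0134
```

Call:
send_rows(
  motion=[
    {"offset":[0.11,0,0.16],"turn":0},
    {"offset":[0.23,0,0.33],"turn":0},
    {"offset":[0.23,0,0.33],"turn":0},
  ],
  squeeze=25,
)

```text
t: 16.9
eef_pos: [0.4993, -0.1638, 0.3046]
ee_rot: [3.141, 0.002, 0.001]
force: [-8.6, 1.0, 12.7]
width: 0.0135
```

Call:
send_rows(
  motion=[
    {"offset":[0,0,0],"turn":0},
    {"offset":[0,0,0],"turn":0},
    {"offset":[0,0,0],"turn":0},
  ],
)

```text
t: 17.2
eef_pos: [0.4992, -0.1637, 0.3047]
ee_rot: [3.141, 0.001, 0.001]
force: [-8.4, 0.2, 12.8]
width: 0.0136
```

```bash
python3 sty.py
```

```text
17.2 [ 0.4992 -0.1637  0.3047] 0.013597822622138824 [-8.38  0.2  12.76]
0
```

Call:
send_rows(
  motion=[
    {"offset":[-0.2,0,-0.28],"turn":0},
    {"offset":[-0.4,0,-0.57],"turn":0},
    {"offset":[-0.65,0,-0.9],"turn":0},
    {"offset":[-0.92,0,-1.31],"turn":0},
    {"offset":[-0.92,0,-1.31],"turn":0},
  ],
)

```text
t: 17.75
eef_pos: [0.4908, -0.1635, 0.3175]
ee_rot: [-3.142, -0.001, 0.001]
force: [-0.7, 0.1, -0.5]
width: 0.0134
```

Call:
send_rows(
  motion=[
    {"offset":[0.8,0,-0.52],"turn":0},
    {"offset":[1.6,0,-0.98],"turn":0},
    {"offset":[2.5,0,-1.36],"turn":0},
    {"offset":[3.4,0,-1.65],"turn":0},
    {"offset":[4.3,0,-1.87],"turn":0},
    {"offset":[5.3,0,-2.03],"turn":0},
    {"offset":[6.2,0,-2.12],"turn":0},
    {"offset":[6.2,0,-2.12],"turn":0},
  ],
  squeeze=15,
)

```text
t: 18.55
eef_pos: [0.5542, -0.1634, 0.338]
ee_rot: [3.141, -0.0, 0.001]
force: [-0.4, -0.8, 0.0]
width: 0.014
```

```bash
python3 - <<'E'
import re
s=open('sty.py').read().replace('r<.015','r<.025');open('sty.py','w').write(s)
E
python3 sty.py
```

```text
18.55 [ 0.5542 -0.1634  0.338 ] 0.014025887431013878 [-0.41 -0.76  0.01]
110
0.03 1 [ 0.5444 -0.156   0.1452]
0.04 3 [ 0.552  -0.1664  0.137 ]
0.05 7 [ 0.5513 -0.1671  0.1286]
0.06 7 [ 0.5496 -0.1663  0.1183]
0.07 7 [ 0.5496 -0.1661  0.1078]
0.08 20 [ 0.5681 -0.1672  0.0947]
0.09 45 [ 0.5639 -0.1676  0.0878]
0.1 20 [ 0.5585 -0.1688  0.0816]
dir [-0.279  0.05   0.959] tilt 16.455013796171773
```

Call:
send_rows(
  motion=[
    {"offset":[0,0,-0.8],"turn":0},
    {"offset":[0,0,-2.5],"turn":0},
    {"offset":[0,0,-5],"turn":0},
    {"offset":[0,0,-7.3],"turn":0},
    {"offset":[0,0,-8.5],"turn":0},
    {"offset":[0,0,-8.5],"turn":0},
    {"offset":[0,0,-8.5],"turn":0},
  ],
)

```text
t: 19.3
eef_pos: [0.5524, -0.1633, 0.4226]
ee_rot: [-3.141, 0.0, 0.001]
force: [0.2, -0.2, -1.5]
width: 0.0139
```

```bash
cat > air.py <<'E'
from h import *
s=get_state();e=s["eef_pos"];print(s["t"],np.round(e,4),s["width"],np.round(s["force"],2))
for n in("scene","top"):
    f=grab_frame(n);p=cloud(f)
    m=(np.linalg.norm(p[...,:2]-e[:2],axis=-1)<.03)&(p[...,2]>e[2]-.275)&(p[...,2]<e[2]-.196)&(p[...,2]>.133)
    X=p[m];print(n,len(X))
    if len(X)<10: continue
    from scipy.optimize import least_squares
    r=least_squares(lambda c:np.r_[X[:,0]-c[0]-c[1]*(X[:,2]-.17),X[:,1]-c[2]-c[3]*(X[:,2]-.17)],[e[0],0,e[1],0],loss="soft_l1",f_scale=.0015).x
    print(" at z=.17: x %.4f y %.4f tilt x %.2f y %.2f deg"%(r[0],r[2],*np.degrees(r[[1,3]])),"zmin",X[:,2].min())
E
python3 air.py
```

```text
19.3 [ 0.5524 -0.1633  0.4226] 0.013903581136047689 [ 0.17 -0.16 -1.52]
scene 45
 at z=.17: x 0.5494 y -0.1661 tilt x -1.17 y -0.85 deg zmin 0.15603493971923754
top 0
```

Call:
send_rows(
  motion=[
    {"offset":[0.5,-3,0],"turn":0},
    {"offset":[1.1,-8,0],"turn":0},
    {"offset":[1.7,-13,0],"turn":0},
    {"offset":[2.4,-18.5,0],"turn":0},
    {"offset":[3,-24,0],"turn":0},
    {"offset":[3.6,-29,0],"turn":0},
    {"offset":[4,-32.5,0],"turn":0},
    {"offset":[4.15,-33.95,0],"turn":0},
  ],
)

```text
t: 20.2
eef_pos: [0.5941, 0.1802, 0.4213]
ee_rot: [3.141, 0.002, 0.004]
force: [-0.3, 0.2, -1.5]
width: 0.0139
```

Call:
send_rows(
  motion=[
    {"offset":[0,0,0],"turn":0},
    {"offset":[0,0,0],"turn":0},
    {"offset":[0,0,0],"turn":0},
  ],
)

```text
t: 20.5
eef_pos: [0.5939, 0.175, 0.4228]
ee_rot: [3.141, 0.001, -0.0]
force: [0.3, -1.1, -1.2]
width: 0.0135
```

```bash
python3 air.py
```

```text
20.5 [0.5939 0.175  0.4228] 0.013484828221144263 [ 0.29 -1.13 -1.19]
scene 38
 at z=.17: x 0.5912 y 0.1720 tilt x -0.45 y 1.17 deg zmin 0.1559673820659484
top 0
```

Call:
send_rows(
  motion=[
    {"offset":[-0.1,-0.05,1.5],"turn":0},
    {"offset":[-0.1,-0.05,3.5],"turn":0},
    {"offset":[-0.1,-0.05,5],"turn":0},
    {"offset":[-0.1,-0.05,6.2],"turn":0},
    {"offset":[-0.1,-0.05,7],"turn":0},
    {"offset":[-0.1,-0.05,7.8],"turn":0},
    {"offset":[-0.1,-0.05,8.4],"turn":0},
    {"offset":[-0.1,-0.05,8.4],"turn":0},
  ],
)

```text
t: 21.4
eef_pos: [0.5929, 0.1765, 0.3385]
ee_rot: [3.141, 0.001, 0.001]
force: [-0.4, -0.2, -0.7]
width: 0.0136
```

Call:
send_rows(
  motion=[
    {"offset":[0,0,1],"turn":0},
    {"offset":[0,0,2.2],"turn":0},
    {"offset":[0,0,3.4],"turn":0},
    {"offset":[0,0,4.4],"turn":0},
    {"offset":[0,0,5.1],"turn":0},
    {"offset":[0,0,5.5],"turn":0},
    {"offset":[0,0,5.5],"turn":0},
  ],
)

```text
t: 22.1
eef_pos: [0.5929, 0.1765, 0.2835]
ee_rot: [3.141, 0.001, 0.001]
force: [0.5, 0.4, 0.4]
width: 0.0134
```

Call:
send_rows(
  motion=[
    {"offset":[0,0,0.15],"turn":0},
    {"offset":[0,0,0.3],"turn":0},
    {"offset":[0,0,0.45],"turn":0},
    {"offset":[0,0,0.55],"turn":0},
    {"offset":[0,0,0.55],"turn":0},
  ],
)

```text
t: 22.6
eef_pos: [0.593, 0.1766, 0.2786]
ee_rot: [-3.142, -0.0, 0.001]
force: [-0.5, 0.2, -0.1]
width: 0.0134
```

Call:
send_rows(
  motion=[
    {"offset":[0,0,0.1],"turn":0},
    {"offset":[0,0,0.2],"turn":0},
    {"offset":[0,0,0.3],"turn":0},
    {"offset":[0,0,0.3],"turn":0},
  ],
)

```text
t: 23.0
eef_pos: [0.5932, 0.1767, 0.2774]
ee_rot: [-3.141, -0.002, 0.002]
force: [-3.7, -1.0, 11.4]
width: 0.0136
```

```bash
python3 - <<'E'
from h import *
s=get_state();print(s["t"],np.round(s["eef_pos"],4),s["width"],np.round(s["force"],2))
f=grab_frame("scene")
cv2.imwrite("pics/v10.png",cv2.resize(f["frame"][110:200,180:280],None,fx=6,fy=6,interpolation=cv2.INTER_CUBIC))
E
```

```text
23.0 [0.5932 0.1767 0.2774] 0.013649240827248249 [-3.66 -1.04 11.43]
```

View pics/v10.png

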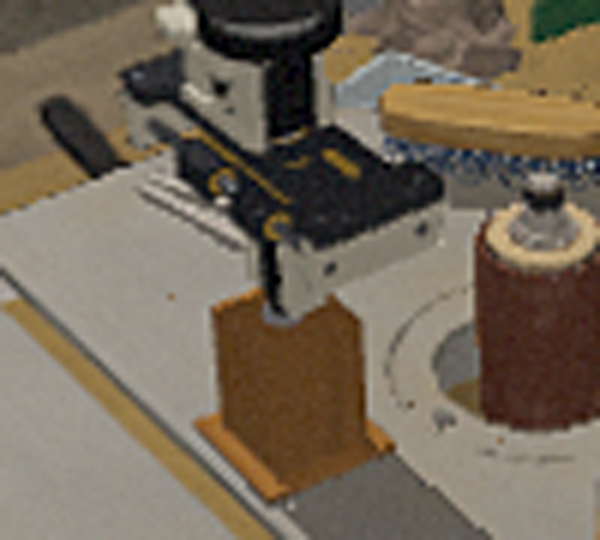

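The collar rests on the stand's top (crop 283,315). Easing off the pressure, opening and rising.

Call:
send_rows(
  motion=[
    {"offset":[0,0,-0.15],"turn":0},
    {"offset":[0,0,-0.2],"turn":0},
    {"offset":[0,0,-0.2],"turn":0},
  ],
)

```text
t: 23.35
eef_pos: [0.593, 0.1766, 0.2775]
ee_rot: [3.142, 0.0, 0.001]
force: [-1.0, 0.4, 0.5]
width: 0.0134
```

Call:
send_rows(
  motion=[
    {"offset":[0,0,0],"turn":0},
    {"offset":[0,0,0],"turn":0},
    {"offset":[0,0,0],"turn":0},
    {"offset":[0,0,0],"turn":0},
    {"offset":[0,0,0],"turn":0},
    {"offset":[0,0,0],"turn":0},
  ],
  hand=0.2,
)

```text
t: 23.95
eef_pos: [0.593, 0.1766, 0.2777]
ee_rot: [3.142, 0.0, 0.001]
force: [-0.0, -1.0, 0.2]
width: 0.0513
```

Call:
send_rows(
  motion=[
    {"offset":[0,0,-1.5],"turn":0},
    {"offset":[0,0,-4],"turn":0},
    {"offset":[0,0,-8],"turn":0},
    {"offset":[0,0,-12],"turn":0},
    {"offset":[0,0,-14],"turn":0},
    {"offset":[-15,10,-14],"turn":0},
    {"offset":[-15,10,-14],"turn":0},
    {"offset":[-15,10,-14],"turn":0},
  ],
)

```text
t: 24.75
eef_pos: [0.4668, 0.0924, 0.4173]
ee_rot: [3.141, 0.0, 0.001]
force: [-1.1, -0.4, 0.8]
width: 0.0526
```

Call:
send_rows(
  motion=[
    {"offset":[0,0,0],"turn":0},
    {"offset":[0,0,0],"turn":0},
    {"offset":[0,0,0],"turn":0},
    {"offset":[0,0,0],"turn":0},
  ],
)

```text
t: 25.15
eef_pos: [0.4691, 0.0939, 0.4174]
ee_rot: [3.141, 0.0, 0.001]
force: [0.2, 0.4, 0.0]
width: 0.0528
```

```bash
python3 - <<'E'
from h import *
s=get_state();print(s["t"],np.round(s["eef_pos"],4),s["width"],np.round(s["force"],2))
f=grab_frame("scene");P=cloud(f).reshape(-1,3);P0=cloud(np.load("scene.npz")).reshape(-1,3)
for nm,p in(("before",P0),("now",P)):
    z=p[(np.linalg.norm(p[:,:2]-[.5914,.175],axis=1)<.035)&(p[:,2]>.1)&(p[:,2]<.2)]
    print(nm,len(z),"top",z[:,2].max(),"hi",z[z[:,2]>.125].mean(0),"lo",z[z[:,2]<.115].mean(0))
    for b,c in(("cork",(.70,-.045)),("off",(.427,.322)),("drum",(.447,-.35))):
        q=p[(np.linalg.norm(p[:,:2]-c,axis=1)<.075)&(p[:,2]>.014)&(p[:,2]<.1)];print("  ",b,len(q),np.round(np.median(q,0),4) if len(q) else '')
d=np.linalg.norm(P[:,:2]-[.4545,.03],axis=1);X=P[(d<.056)&(d>.02)&(P[:,2]>.006)&(P[:,2]<.035)];print("lid",len(X),np.linalg.lstsq(np.c_[X[:,:2]-[.4545,.03],np.ones(len(X))],X[:,2],rcond=None)[0])
cv2.imwrite("pics/v11.png",cv2.resize(f["frame"][100:330,120:380],None,fx=2.6,fy=2.6,interpolation=cv2.INTER_CUBIC))
E
```

```text
25.15 [0.4691 0.0939 0.4174] 0.052775563109495445 [0.22 0.42 0.03]
before 52 top 0.1452595841408003 hi [0.59102027 0.17217817 0.1364449 ] lo [0.59096192 0.17151522 0.10683546]
   cork 640 [ 0.6993 -0.0507  0.0353]
   off 64 [0.4316 0.3277 0.0218]
   drum 757 [ 0.4077 -0.3645  0.0201]
now 55 top 0.14552352972629035 hi [0.58863561 0.17249716 0.13484741] lo [0.58768665 0.17206586 0.10896409]
   cork 645 [ 0.6992 -0.0505  0.0353]
   off 68 [0.4312 0.3257 0.0213]
   drum 761 [ 0.4065 -0.3641  0.0199]
lid 615 [0.00394278 0.00218979 0.01258928]
```

View pics/v11.png

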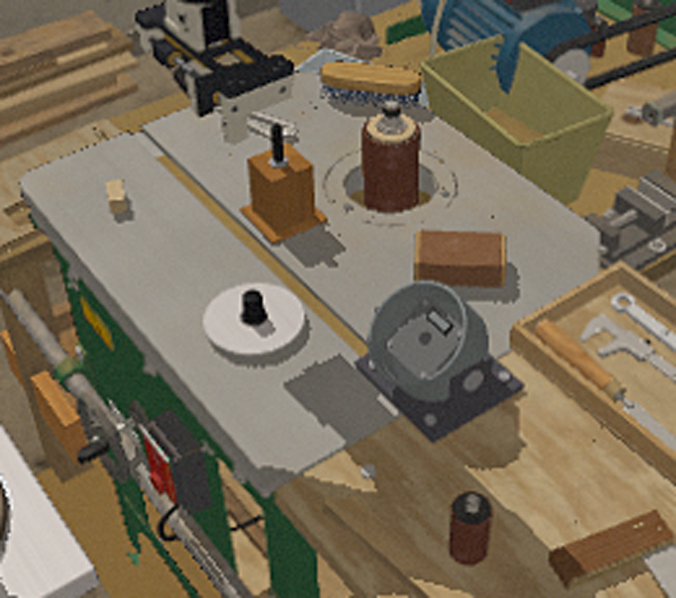

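The stylus is upright in its stand (crop 278,150), the lid is flat with its knob up (253,310), and the bystanders are where they were. Handing in.

```bash
python3 -c "
from station import *
print(job_done())"
```

```text
the job is handed in; nothing more can be done
None
```

The lid is off and flat on the bench, the reset button was pressed with the stylus, and the stylus is back upright in its stand. I handed the job in at about 25 s of robot time; it gives no verdict.

- **Lid:** I lifted it along the head's axis by its knob, tipped it flat against the bench and released it. My last check put its flange top at about 12.6 mm (13 mm expected when flat) with slopes under 0.005.
- **Button:** I let the stylus pivot in the grip to about 35° at the hole's mouth and pushed it in along the hole axis. The force rose from about 4 N to a steady 15 N along that axis, well above the 5 N spring. I take that as fully pressed, but I could not see the button itself. I also have no direct reading of it springing back out; the force fell to about zero when I drew the stylus back.
- **Stylus:** It measured within about 1.5° of upright before I lowered it into the stand. It now sits about 3 mm further towards -x than at the start, inside the 9 mm limit, with its top at the starting height.
- **Bystanders:** The cork block, offcut and spare drum read within about 2 mm of where they started, which is about the measuring noise. The arm ended clear of everything.

No final check failed. One lid-plane fit, taken while the fingers still held the lid, gave conflicting tilts from the two cameras (about 0.5° and 38°). A repeat fit limited to the lid's height showed it flat in both.

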